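Pump up the vacuum hold-down until its indicator pin is fully out

TASK

The carving blank lies on the suction pad of the vacuum hold-down. Pump the hold-down's black plunger with full strokes, letting it come all the way up each time, until the indicator pin stands fully out of the housing, and leave the plunger up. Only press down on it with the fingertips: lift nothing, do not touch the pin, the release button or the blank, and leave the things round about where they are.

Things in the scene. Friction and masses are not known exactly. Their poses are not given: they have to be found in the camera images.
- pump: fixed vacuum hold-down: dark base plate 116 x 290 mm, grey pump housing 82 x 156 mm (top 70 mm above the bench), round suction pad 74 mm across at its +y end. Origin on the bench under the plunger's axis; y runs along the plate from housing to pad, z up. In a row along y: indicator pin at -60 mm, plunger at 0, release button at +48 mm, pad centre at +135 mm
- plunger_top (a point): centre of the flat top of the plunger, a black mushroom cap 50 mm across, 16 mm thick, on a steel stem; 107 mm above the bench when up. It goes straight down 14 mm to its stop against a return spring (about 8 N at first, 13 to 15 N at the bottom) and comes up by itself when let go
- plunger (a joint): how far the plunger is pressed down, m: 0 fully up, 0.014 at the bottom stop
- pin_top (a point): tip of the indicator pin, a steel pin 12 mm across that slides up and down in a brass collar (collar top 76 mm above the bench). The tip is 2 to 22 mm above the collar at the start, 42 mm when fully out; only then a narrow black ring near the pin's foot shows above the collar. Keep the fingers clear of the pin
- pin (a joint): how far the pin is out, m: 0 to 0.020 at the start, 0.040 fully out. A ratchet lifts it as the plunger comes up, not as it goes down: each stroke of over 11 mm that is then let all the way up lifts the pin to its next step (8 mm apart; the first may be smaller); shorter strokes may do nothing. Three to six strokes are needed; further ones do no harm
- release_top (a point): top of the release button, a plain steel button 14 mm across standing 12 mm out of the housing's top (82 mm above the bench); to be left alone
- release (a joint): how far the release button is pressed, m: 0 out, 0.005 fully in
- blank: pale wooden carving blank, 138 x 81 x 31 mm, lying loose and level across the suction pad, its top about 78 mm above the bench; origin in the middle of its underside, its long side along its own y axis, which lies across the base plate
- pad_top (a point): centre of the suction pad's upper face, 46 mm above the bench
- glue: yellow glue tube with a white cap, 106 x 146 x 34 mm, lying on the bench; origin in the middle of its underside
- foam: white foam pad, 58 x 68 x 33 mm, on the bench; origin in the middle of its underside
- tin: small round tin, 75 mm across and 58 mm high, standing on the bench; origin in the middle of its underside
Not all that is in view belongs to the job. What is shaped like the blank but turquoise is not meant.

How it is judged (in metres and radians):
On the way, in this order (a step that is already met when the one before it is completed fails the run):
1. the plunger is pressed through a full stroke by the fingers (value of joint plunger above 0.01 m and contact force between the fingers and plunger above 2 N), for 0.02 s.
2. the pin has been pumped fully out and the plunger is up (value of joint pin above 0.0375 m and value of joint plunger below 0.003 m), for 0.2 s.
At the end, for the whole second after the job is handed in: the pin is out at least 37.5 mm of its 40 mm, the plunger is up (within 3 mm), the release button is out, and the blank rests on the pad within 10 mm of where it lay (all of step 2 and value of joint release below 0.0015 m and distance of blank from where it was at the start of the episode below 0.01 m and horizontal distance between blank and pad_top below 0.025 m and linear speed of blank below 0.02 m/s); the robot touches nothing.
It fails at once if the pin is touched by the robot (it must rise by pumping alone) (contact force between any of the fingers, the arm and pin above 0.5 N).
It fails at once if the release button is pressed (value of joint release above 0.0025 m).
It fails at once if the blank is lifted or pushed more than 15 mm (distance of blank from where it was at the start of the episode above 0.015 m).
It fails at once if the glue tube, foam pad or tin is lifted or shifted more than 20 mm (distance of any of glue, foam, tin from where it was at the start of the episode above 0.02 m).
It also fails if it takes over 38 s, if anything falls off the work surface, if the arm or the gripper's body presses on something with over 40 N, if the wrist force passes 120 N, or if a joint passes its speed limit or range.

ROBOT

A 6-joint arm with a two-finger parallel gripper is mounted at the origin on a cart in front of the work surface, level with it; the furniture and walls round the work are solid. World frame = base frame: x ahead of the robot, y to its left, z up, the work surface at z = 0. Lengths are in m, angles in degrees, forces in N, time in s.
With the tool pointing down it reaches from about 0.25 to 0.725 m from the base axis. Payload 9.7 kg.
Tool frame: the origin (TCP) lies at the centre of the arm's flange, where the gripper is bolted on; the fingertips stand 173 mm ahead of it and the grasp point (between the pads) lies 155 mm ahead of it; z points along the fingers, y is the line along which they close (so a half turn about z gives the same grasp; the last joint's range is limited). The gripper opens to 85 mm and grips with 20 to 120 N. Pads are 22 mm wide; open, the fingers measure 114 mm over their backs; the gripper's body (76 mm by 85 mm) begins 54 mm behind the grasp point. The pads swing forward as they close: fully open they stand 13 mm farther back than shut.
Start: joints at [67.093, 4.979, 10.078, 95.1, 0, 90], TCP at [0.214, 0.507, 0.405] pointing down, gripper open.
Joint ranges: [-179.16, 179.16], [-48.56, 103.87], [-65.8, 70.77], [-126.05, 130.52], [-82.76, 87.17], [-180, 180]. Speed limits (degrees/s): [127.2, 127.2, 147.25, 180, 180, 180].

INTERFACE

Orientations are given as [roll, pitch, yaw] about the fixed x, y, z axes, in that order (R = Rz(yaw) Ry(pitch) Rx(roll)).
In Python, from workcell import monitor, camera, get_calibration, bot gives the robot as it stands.
- The arm moves only by the tool carry_out, never from a script. Its argument "targets" is text: rows parted by semicolons, each of 7 numbers parted by spaces: the shift along the tool's x, y, z in units of 0.04 m (1.0 is 0.04 m), then the turn, a rotation vector about the tool's x, y, z in units of 0.1 rad (1.0 is 0.1 rad), then the opening, from -1 (shut) to 1 (fully open), so that 0 is half open. A call has exactly 8 rows; each row shifts and turns the commanded pose from where the row before left it, along the tool's axes as they then stand; what a row does not reach is not made up. A row lasts 1/12 s, in which the tool goes at most 41.7 mm and 7.16 degrees, less where a joint would pass 70% of its speed; a pose out of reach is approached as far as the arm can. A call with a number of a shift or a turn outside -1 to 1 is refused whole. A call with a gripper value outside its range is refused whole. The fingers move at their own pace and stop on an object; "newtons" is the grip in N (left out, the last holds). Time passes only in rows, so rows that do not move let the fingers close, or fill a call up. It gives the time, the measured TCP pose, the force, the opening and the grip force at its end, in the units of the state.
- monitor.get_obs(): the state, without advancing time (a new reading comes with each control period).
- camera(name): name is "scene" or "top" or "wrist"; returns the picture (480x640x3 uint8, red, green, blue); there is no depth.
- get_calibration(name): a dict with "fx", "fy", "cx", "cy" (pixels), "view" (4x4, takes a point from world to camera coordinates). Camera axes: x right, y down, z forward; pixel columns grow to the right and rows downward; lengths in m; the calibration is good to about 2 mm. A picture is of the moment at which its call begins: read the wrist's pose just before it. get_calibration takes no time and is no camera call; for the wrist camera it gives the pose at the moment of the call.
- bot.job_done(): hands the job in; it is judged then, once.
The state is a dict: "time": time; "q": joint angles; "qd": joint speeds; "joint_efforts": joint torques, N m; "ee_pos": TCP position; "tcp_rot": TCP orientation; "wrist_force": force on the tool from outside, world axes, zero at the start; "torque": the same for the moment, N m; "opening": finger opening in m; "grasp_force": force on a finger pad.
Only numpy, scipy, OpenCV 4.12 (cv2) and the standard library are available. Lean on these libraries where they do the work, as an engineer would, in place of code of your own. Each camera call takes 0.05 s, during which the arm holds its last target. There are 200 camera calls.

## Working session

There is one attempt and no reset: what is moved stays moved. The work goes in short steps, Python scripts to look and compute and a tool call to move; the robot and the scene stay as the last step left them, time stands still between calls to the robot, and variables do not carry over. Pictures are saved under pics/ and viewed, at most 10 in all, crops included, and the job is handed in when it is done.

Besides the shell and the picture viewer there is one more tool, called after "Call:" as name(argument=value, ...) on one line, values as JSON. carry_out: Moves the arm, as the interface text tells. Shifts and turns lie within -1 to 1; 1 stands for 0.04 m of shift or 0.1 rad of turn. Its arguments: {"type":"object","properties":{"targets":{"type":"string"},"newtons":{"type":"number"}},"required":["targets"]}

```bash
mkdir -p pics
python3 - <<'E'
from workcell import monitor,camera,get_calibration
import cv2
o=monitor.get_obs();print(o)
for n in("scene","top"):
    cv2.imwrite(f"pics/{n}0.png",camera(n)[:,:,::-1]);c=get_calibration(n);print(n,c)
E
```

```text
{'time': 0.0, 'q': array([6.70920457e+01, 5.00972134e+00, 1.00361387e+01, 9.50990005e+01,
       1.40758449e-03, 8.99999839e+01]), 'qd': array([ 0.00181686,  0.03281779, -0.1279741 ,  0.06612087, -0.00409151,
        0.09334103]), 'joint_efforts': array([-2.55414079e-04, -5.20385778e+01,  4.64806008e+01,  1.61489344e-02,
        4.35288030e-05,  1.27994997e-05]), 'ee_pos': array([0.21408713, 0.50662605, 0.40401124]), 'tcp_rot': array([-1.79927417e+02, -1.40760370e-03,  1.57092060e+02]), 'wrist_force': array([-0.00229785,  0.83197037,  0.62460437]), 'torque': array([ 0.01760844, -0.03219214, -0.01477966]), 'grasp_force': 0.0, 'opening': 0.08571410849559534}
scene {'fx': 599.8657321157983, 'fy': 599.8657321157983, 'cx': 319.54669719795913, 'cy': 236.14899870857383, 'view': array([[ 0.64955398, -0.76025291,  0.00975362, -0.30792203],
       [-0.40075658, -0.35324852, -0.84534588,  0.35040517],
       [ 0.64612212,  0.54518896, -0.53413033,  1.08579174],
       [ 0.        ,  0.        ,  0.        ,  1.        ]])}
top {'fx': 587.601138755394, 'fy': 587.601138755394, 'cx': 315.3649735656245, 'cy': 251.98424532737027, 'view': array([[ 2.31465368e-01, -9.72842094e-01, -1.42976935e-03,
        -4.66442511e-02],
       [-8.31490524e-01, -1.97070650e-01, -5.19409922e-01,
         5.49511665e-01],
       [ 5.05022071e-01,  1.21414248e-01, -8.54524013e-01,
         1.56756249e+00],
       [ 0.00000000e+00,  0.00000000e+00,  0.00000000e+00,
         1.00000000e+00]])}
```

View pics/scene0.png

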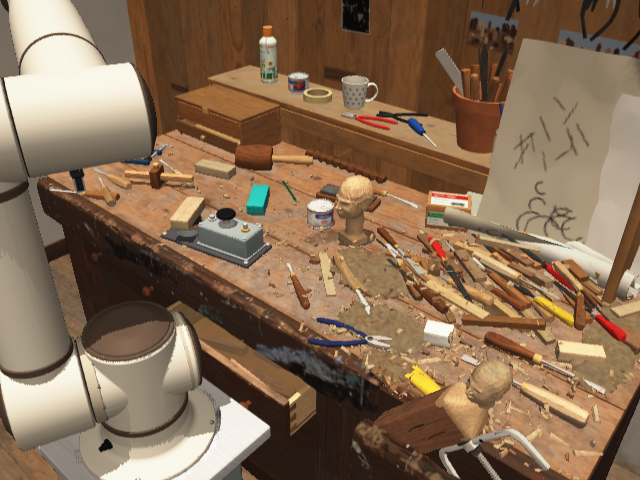

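View pics/top0.png

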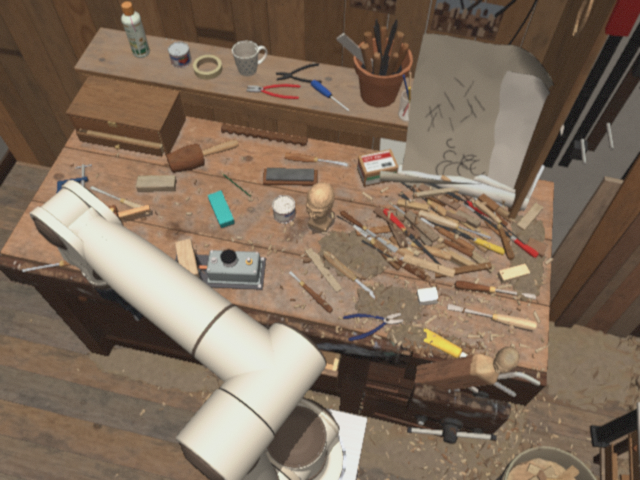

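The scene view shows the hold-down at about (225,240): black cap at (226,214), brass pin collar at (246,226), pale blank at (187,213). The turquoise look-alike at (259,200) is not the one meant. In the top view the cap is at (229,257) and the blank at (186,253). I'll enlarge both views and measure the cap.

```bash
cat > h.py <<'E'
import numpy as np,cv2
from workcell import monitor,camera,get_calibration
def ray(c,u,v):
    R=c["view"][:3,:3];t=c["view"][:3,3]
    return -R.T@t, R.T@np.array([(u-c["cx"])/c["fx"],(v-c["cy"])/c["fy"],1.])
def onz(c,u,v,z):
    o,d=ray(c,u,v);return o+d*(z-o[2])/d[2]
def tri(a,b):
    A=np.zeros((3,3));B=np.zeros(3)
    for o,d in(a,b):
        d=d/np.linalg.norm(d);P=np.eye(3)-np.outer(d,d);A+=P;B+=P@o
    return np.linalg.solve(A,B)
def proj(c,p):
    q=c["view"][:3,:3]@p+c["view"][:3,3];return c["fx"]*q[0]/q[2]+c["cx"],c["fy"]*q[1]/q[2]+c["cy"]
E
python3 - <<'E'
from h import *
S=cv2.imread("pics/scene0.png");T=cv2.imread("pics/top0.png")
a=cv2.resize(S[190:270,155:275],None,fx=5,fy=5,interpolation=cv2.INTER_CUBIC)[:300]
a=cv2.resize(S[195:270,155:275],(640,400),interpolation=cv2.INTER_CUBIC)
b=cv2.resize(T[235:295,165:275],(640,349),interpolation=cv2.INTER_CUBIC)
cv2.imwrite("pics/c1.png",cv2.resize(np.vstack([a,b[:200]]),(640,600)))
for n,I,(x0,y0,x1,y1),g in(("scene",S,(205,200,245,225),0),("top",T,(215,245,245,268),0)):
    c=get_calibration(n)
    m=(I[y0:y1,x0:x1].max(2)<50).astype(np.uint8)
    k,l,st,ce=cv2.connectedComponentsWithStats(m)
    for i in range(1,k):
        if st[i,4]>25:
            u,v=ce[i]+[x0,y0];print(n,st[i],u,v,onz(c,u,v,.107),onz(c,u,v,.10))
E
```

```text
scene [ 12   9  19  11 170] 225.6 213.8294117647059 [0.4954404  0.33513045 0.107     ] [0.50320537 0.34453494 0.1       ]
top [  6   6  15  12 136] 228.14705882352942 256.3235294117647 [0.49769994 0.3401827  0.107     ] [0.50148912 0.3423391  0.1       ]
```

View pics/c1.png

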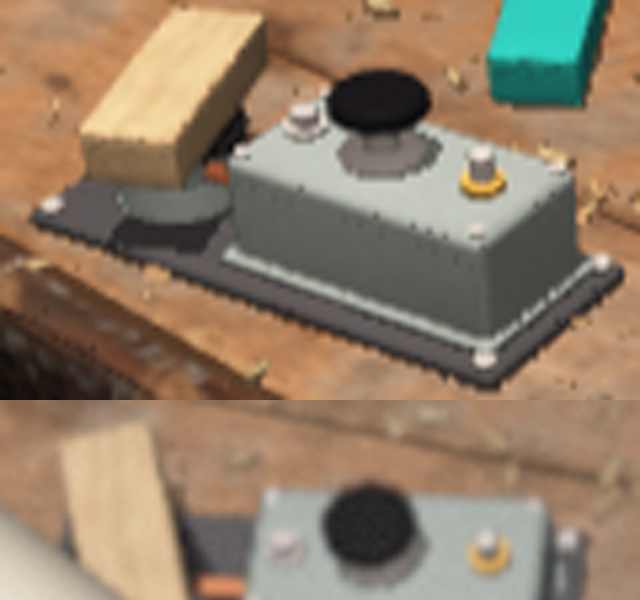

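The crop confirms it: black mushroom cap in the middle, brass-collared pin at crop (482,150), plain release button at (305,108), pale wood blank across the pad. Next I'll triangulate the pin and release as a check and work out the move.

Run:
```python
from h import *
from scipy.spatial.transform import Rotation as Ro
s,t=get_calibration("scene"),get_calibration("top")
cap=tri(ray(s,225.6,213.83),ray(t,228.15,256.32))
pin=tri(ray(s,245.4,222.7),ray(t,248.9,258.2))
rel=tri(ray(s,212.2,215.3),ray(t,214,258.2))
print("cap",cap,"pin",pin,"rel",rel)
d=(rel-pin)[:2];print("len",np.linalg.norm(d),"yaw",np.degrees(np.arctan2(*d[::-1])), "axis pt",pin[:2]+d*60/108)
o=monitor.get_obs();R=Ro.from_euler("xyz",o["tcp_rot"],degrees=True).as_matrix()
for g in([.4995,.3415,.32],):print(R.T@(np.array(g)-o["ee_pos"])/.04)
```

```text
cap [0.50051679 0.34158107 0.10220314] pin [0.51243162 0.28085953 0.09459714] rel [0.49391848 0.38761003 0.08318339]
len 0.10834392701103164 yaw 99.83862894182015 axis pt [0.50214654 0.34016537]
[-8.17953878 -1.02302693  2.10243089]
```

Call:
carry_out(targets="-0.9 -0.1 0.1 0 0 0 -1;-0.9 -0.1 0.1 0 0 0 -1;-0.9 -0.1 0.1 0 0 0 -1;-0.9 -0.1 0.2 0 0 0 -1;-0.9 -0.1 0.2 0 0 0 -1;-0.9 -0.1 0.2 0 0 0 -1;-0.9 -0.1 0.2 0 0 0 -1;-0.9 -0.1 0.2 0 0 0 -1", newtons=20)

```text
time: 0.77
ee_pos: [0.4683, 0.3638, 0.352]
tcp_rot: [-180.0, -0.0, 157.1]
wrist_force: [0.3, 1.3, -0.0]
opening: -0.0001
grasp_force: 0.0
```

```bash
cat > go.py <<'E'
from h import *
from scipy.spatial.transform import Rotation as Ro
def go(g):
    o=monitor.get_obs();R=Ro.from_euler("xyz",o["tcp_rot"],degrees=True).as_matrix()
    print(o["time"],o["ee_pos"],o["tcp_rot"],o["wrist_force"],o["opening"],"to go",R.T@(np.array(g)-o["ee_pos"])/.04)
E
python3 -c "
from go import *
go([.5005,.341,.30])"
```

```text
0.7667 [0.46826491 0.36381596 0.35195151] [-1.79974347e+02 -1.68766557e-02  1.57089715e+02] [ 0.29506627  1.34550326 -0.01849654] -0.0001196532734304454 to go [-0.96473875 -0.21110261  1.29859833]
```

Call:
carry_out(targets="-0.5 -0.1 0 0 0 0 -1;-0.45 -0.1 0.1 0 0 0 -1;0 0 0.3 0 0 0 -1;0 0 0.3 0 0 0 -1;0 0 0.3 0 0 0 -1;0 0 0.2 0 0 0 -1;0 0 0.1 0 0 0 -1;0 0 0 0 0 0 -1")

```text
time: 1.43
ee_pos: [0.4979, 0.3433, 0.2994]
tcp_rot: [-179.9, -0.1, 157.2]
wrist_force: [-0.2, -0.6, -0.7]
opening: -0.0002
grasp_force: 0.0
```

Run:
```python
from go import *
go([.5005,.341,.28])
S=camera("scene")[:,:,::-1];W=camera("wrist")[:,:,::-1]
a=cv2.resize(S[165:265,175:275],(400,400),interpolation=cv2.INTER_CUBIC)
cv2.imwrite("pics/c2.png",np.hstack([a,cv2.resize(W,(400,300))[:300].copy() if 0 else cv2.copyMakeBorder(cv2.resize(W,(400,300)),0,100,0,0,0)]))
```

```text
1.4333 [0.49794537 0.3433087  0.29935694] [-1.79909929e+02 -6.10461031e-02  1.57158217e+02] [-0.17604861 -0.59898105 -0.72759115] -0.00019240920808676645 to go [-0.08177825 -0.02763865  0.48388072]
```

View pics/c2.png

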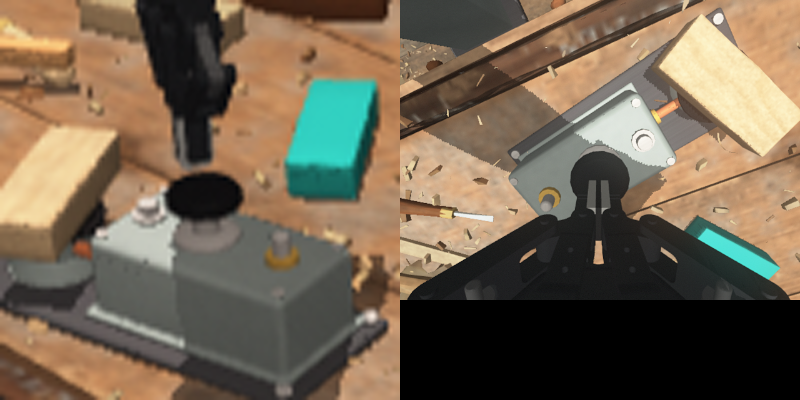

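The left crop shows the shut fingertips at (195,165), right above the cap at (205,195). The wrist view shows them over the cap too, with the pin and release clear. I'll press once and read the force.

Call:
carry_out(targets="-0.08 -0.03 0.2 0 0 0 -1;0 0 0.2 0 0 0 -1;0 0 0.15 0 0 0 -1;0 0 0.1 0 0 0 -1;0 0 0.1 0 0 0 -1;0 0 0.08 0 0 0 -1;0 0 0 0 0 0 -1;0 0 0 0 0 0 -1")

```text
time: 2.2
ee_pos: [0.5013, 0.3404, 0.2684]
tcp_rot: [179.9, 0.1, 157.1]
wrist_force: [-1.7, -2.4, 10.1]
opening: 0.0
grasp_force: 5.3
```

Call:
carry_out(targets="0 0 0.05 0 0 0 -1;0 0 0.03 0 0 0 -1;0 0 0.02 0 0 0 -1;0 0 0 0 0 0 -1;0 0 0 0 0 0 -1;0 0 0 0 0 0 -1;0 0 0 0 0 0 -1;0 0 0 0 0 0 -1")

```text
time: 2.87
ee_pos: [0.5012, 0.3403, 0.2664]
tcp_rot: [179.9, 0.1, 157.1]
wrist_force: [-6.9, -4.2, 21.5]
opening: 0.0002
grasp_force: 10.8
```

Call:
carry_out(targets="0 0 -0.3 0 0 0 -1;0 0 -0.35 0 0 0 -1;0 0 0 0 0 0 -1;0 0 0 0 0 0 -1;0 0 0 0 0 0 -1;0 0 0 0 0 0 -1;0 0 0 0 0 0 -1;0 0 0 0 0 0 -1")

```text
time: 3.53
ee_pos: [0.5012, 0.3405, 0.2887]
tcp_rot: [-179.9, -0.0, 157.1]
wrist_force: [-0.2, 0.8, -0.3]
opening: -0.0001
grasp_force: 0.0
```

Call:
carry_out(targets="0 0 0.25 0 0 0 -1;0 0 0.25 0 0 0 -1;0 0 0.15 0 0 0 -1;0 0 0 0 0 0 -1;0 0 0 0 0 0 -1;0 0 0 0 0 0 -1;0 0 0 0 0 0 -1;0 0 0 0 0 0 -1")

```text
time: 4.2
ee_pos: [0.5014, 0.3406, 0.2664]
tcp_rot: [179.8, 0.1, 157.1]
wrist_force: [-4.7, -3.6, 23.5]
opening: -0.0
grasp_force: 11.6
```

Call:
carry_out(targets="0 0 -0.3 0 0 0 -1;0 0 -0.35 0 0 0 -1;0 0 0 0 0 0 -1;0 0 0 0 0 0 -1;0 0 0 0 0 0 -1;0 0 0 0 0 0 -1;0 0 0 0 0 0 -1;0 0 0 0 0 0 -1")

```text
time: 4.87
ee_pos: [0.5012, 0.3405, 0.2887]
tcp_rot: [-179.9, -0.0, 157.1]
wrist_force: [-0.1, 0.6, -0.5]
opening: 0.0001
grasp_force: 0.0
```

Run:
```python
from go import *
go([.5005,.341,.28])
S=camera("scene")[:,:,::-1];W=camera("wrist")[:,:,::-1]
cv2.imwrite("pics/c3.png",np.hstack([cv2.resize(S[165:265,175:275],(400,400),interpolation=cv2.INTER_CUBIC),cv2.copyMakeBorder(cv2.resize(W,(400,300)),0,100,0,0,0)]))
```

```text
4.8667 [0.50118638 0.34050378 0.28867485] [-1.79947293e+02 -3.56178343e-02  1.57096802e+02] [-0.08790923  0.64063937 -0.48586085] 8.951136307645797e-05 to go [0.02049983 0.00494901 0.21687954]
```

View pics/c3.png

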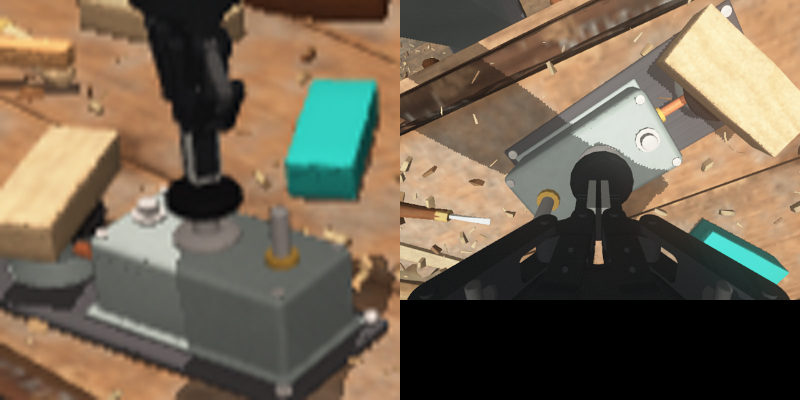

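The pin's tip has risen, from row about 232 to 208 in the left crop, and the cap is up. The fingers are clear of the pin and the blank hasn't moved. I'll make two more strokes and look again.

Call:
carry_out(targets="0 0 0.25 0 0 0 -1;0 0 0.25 0 0 0 -1;0 0 0.15 0 0 0 -1;0 0 0 0 0 0 -1;0 0 0 0 0 0 -1;0 0 0 0 0 0 -1;0 0 0 0 0 0 -1;0 0 0 0 0 0 -1")

```text
time: 5.63
ee_pos: [0.5014, 0.3407, 0.2664]
tcp_rot: [179.8, 0.1, 157.1]
wrist_force: [-4.5, -2.2, 22.6]
opening: -0.0002
grasp_force: 11.2
```

Call:
carry_out(targets="0 0 -0.3 0 0 0 -1;0 0 -0.35 0 0 0 -1;0 0 0 0 0 0 -1;0 0 0 0 0 0 -1;0 0 0 0 0 0 -1;0 0 0 0 0 0 -1;0 0 0 0 0 0 -1;0 0 0 0 0 0 -1")

```text
time: 6.3
ee_pos: [0.5012, 0.3405, 0.2887]
tcp_rot: [-180.0, -0.0, 157.1]
wrist_force: [0.0, -0.0, 0.1]
opening: -0.0001
grasp_force: 0.0
```

Call:
carry_out(targets="0 0 0.25 0 0 0 -1;0 0 0.25 0 0 0 -1;0 0 0.15 0 0 0 -1;0 0 0 0 0 0 -1;0 0 0 0 0 0 -1;0 0 0 0 0 0 -1;0 0 0 0 0 0 -1;0 0 0 0 0 0 -1")

```text
time: 6.97
ee_pos: [0.5014, 0.3406, 0.2664]
tcp_rot: [179.8, 0.1, 157.1]
wrist_force: [-4.9, -3.6, 23.5]
opening: -0.0004
grasp_force: 11.6
```

Call:
carry_out(targets="0 0 -0.3 0 0 0 -1;0 0 -0.35 0 0 0 -1;0 0 0 0 0 0 -1;0 0 0 0 0 0 -1;0 0 0 0 0 0 -1;0 0 0 0 0 0 -1;0 0 0 0 0 0 -1;0 0 0 0 0 0 -1")

```text
time: 7.63
ee_pos: [0.5012, 0.3405, 0.2886]
tcp_rot: [-179.9, -0.0, 157.1]
wrist_force: [-0.5, 0.2, -0.1]
opening: 0.0003
grasp_force: 0.0
```

Run:
```python
from go import *
go([.5005,.341,.28])
S=camera("scene")[:,:,::-1]
cv2.imwrite("pics/c4.png",cv2.resize(S[190:265,195:270],(600,600),interpolation=cv2.INTER_CUBIC))
```

```text
7.6333 [0.50119487 0.34047189 0.28863605] [-1.79944011e+02 -3.63251296e-02  1.57093199e+02] [-0.54434909  0.19698023 -0.06425013] 0.00031709571986712987 to go [0.02100377 0.00561089 0.21590923]
```

View pics/c4.png

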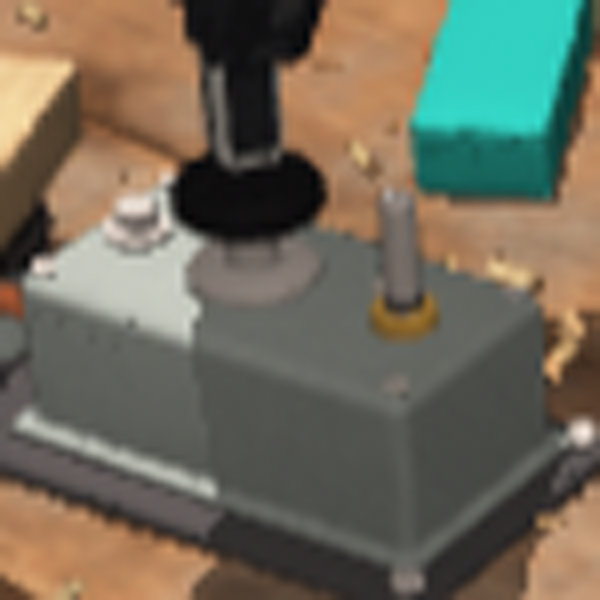

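A dark ring shows at the pin's foot (405,297), and the last two strokes gained only about one step, so the pin is at its end. I'll make one more stroke, which does no harm, then retreat upward and check.

Call:
carry_out(targets="0 0 0.25 0 0 0 -1;0 0 0.25 0 0 0 -1;0 0 0.15 0 0 0 -1;0 0 0 0 0 0 -1;0 0 0 0 0 0 -1;0 0 0 0 0 0 -1;0 0 0 0 0 0 -1;0 0 0 0 0 0 -1")

```text
time: 8.35
ee_pos: [0.5014, 0.3407, 0.2664]
tcp_rot: [179.8, 0.1, 157.1]
wrist_force: [-3.9, -2.4, 22.6]
opening: 0.0002
grasp_force: 11.4
```

Call:
carry_out(targets="0 0 -0.3 0 0 0 -1;0 0 -0.35 0 0 0 -1;0 0 0 0 0 0 -1;0 0 -0.3 0 0 0 -1;0 0 -0.5 0 0 0 -1;0 0 -0.5 0 0 0 -1;0 0 -0.4 0 0 0 -1;0 0 0 0 0 0 -1")

```text
time: 9.02
ee_pos: [0.5015, 0.3407, 0.3603]
tcp_rot: [179.8, 0.1, 157.1]
wrist_force: [0.1, 0.4, 1.0]
opening: 0.0001
grasp_force: 0.0
```

Run:
```python
from go import *
go([.5005,.341,.28])
S=camera("scene")[:,:,::-1]
cv2.imwrite("pics/c5.png",cv2.resize(S[185:265,160:270],(770,560),interpolation=cv2.INTER_CUBIC))
```

```text
9.0167 [0.50147118 0.34067357 0.36028443] [1.79834398e+02 1.07190875e-01 1.57093764e+02] [0.11503166 0.39540348 1.00084305] 8.905468699449221e-05 to go [ 0.02929607 -0.00773399  2.00704549]
```

View pics/c5.png

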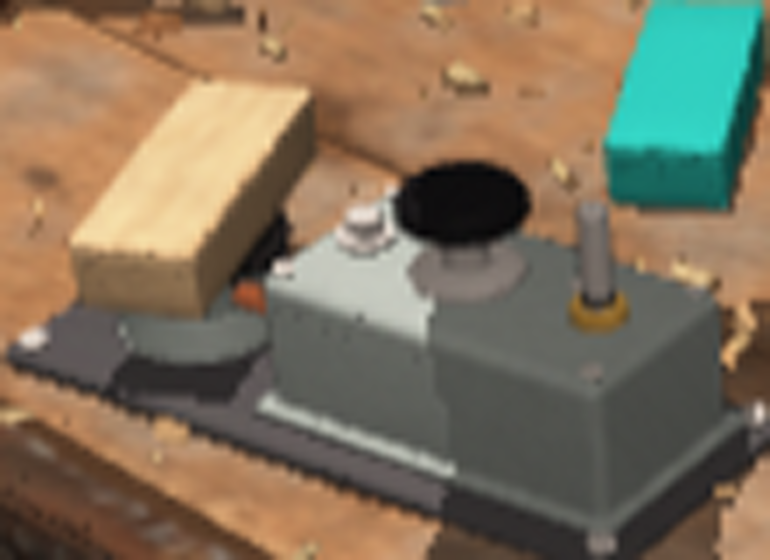

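The pin tip is at crop (593,205), the same height as after the previous stroke. The black ring shows at (598,297), the cap is up, the blank is in place and the fingers are clear. I'm handing in.

```bash
python3 -c "
from workcell import bot
print(bot.job_done())"
```

```text
the job is handed in; nothing more can be done
None
```

I pumped the plunger five full strokes until the indicator pin stood fully out with its black ring showing, left the plunger up with the blank still on the pad, and handed the job in at about 9 s; no verdict came back.

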